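Stroke the row of hair clips over

ROBOT

A 7-joint arm with a two-finger parallel gripper is mounted at the origin on the work surface. World frame = base frame: x ahead of the robot, y to its left, z up, the work surface at z = 0. Lengths are in m, angles in rad, forces in N, time in s.
With the tool pointing down it reaches from about 0.35 to 0.9 m from the base axis. Payload 7.2 kg.
Tool frame: the origin (TCP) lies at the very end of the fingers, on their centre line; the grasp point (between the pads) lies 19 mm behind it; x points along the fingers, y is the direction in which the jaws open and shut, and the axes are right-handed (so a half turn about x gives the same grasp; the last joint's range is limited). The gripper opens to 88 mm and grips with 3 to 60 N. Pads are 20 mm wide; open, the fingers measure 115 mm over their backs; the gripper's body (75 mm by 178 mm) begins 61 mm behind the grasp point.
Start: joints at [-1.209, 0.411, -0.013, 1.596, 0.006, 1.134, -0.082], TCP at [0.26, 0.568, 0.223] pointing down, gripper open.
Joint ranges: [-2.95, 2.95], [-0.29, 1.99], [-1.47, 1.44], [0.14, 2.54], [-1.03, 4.17], [0.13, 1.85], [-2.86, 2.86]. Speed limits (rad/s): [2.39, 2.39, 3.01, 3.01, 3.14, 3.14, 3.14].

INTERFACE

Orientations are given as a unit quaternion [w, x, y, z].
In Python, from station import r, gripper_to, planner, read_camera gives the robot as it stands. Calls block until the motion is done:
- r.move_to(position, orientation): joint-space move of the TCP to a pose.
- r.move_linear(position, velocity=0.15, rot=None, stop_force=None): straight line of the TCP; rot=None keeps the orientation; velocity is the mean speed in m/s. With stop_force (N) it stops when the force on the tool has changed by that much, and returns True; else False.
- r.movej(angles): joint-space move.
- gripper_to(opening): finger opening in m; the grip force is fixed at half the most; returns when the fingers have stopped.
- r.sleep(seconds).
- planner.solve_ik(position, orientation): joint angles nearest the present ones, or None.
- r.observe(): the state.
- read_camera(name): name is "scene" or "top" or "wrist"; returns a dict with "frame" (384x512x3 uint8, blue, green, red), "depth" (384x512 float32, m along the optical axis (not along the pixel's ray), 0 where there is no reading), "fx", "fy", "cx", "cy" (pixels), "world_to_cam" (4x4, takes a point from world to camera coordinates); the wrist camera has in their place "mount" (4x4, takes a point from camera to tool coordinates, whose origin is the TCP and whose axes are the tool frame's). Camera axes: x right, y down, z forward; pixel columns grow to the right and rows downward; lengths in m; the calibration is good to about 2 mm. A picture is of the moment at which its call begins: read the wrist's pose just before it.
A pose or a line that the arm cannot do raises r.IKError and nothing moves.
- r.hand_in(): hands the job in, once; it reports no verdict.
The state is a dict: "time": time; "joint_pos": joint angles; "joint_velocities": joint speeds; "effort": joint torques, N m; "tool_pos": TCP position; "ee_rot": TCP orientation; "wrist_force": force on the tool from outside, world axes, zero at the start; "wrist_torque": the same for the moment, N m; "grip_width": finger opening in m.
Only numpy, scipy, OpenCV 4.12 (cv2) and the standard library are available. Lean on these libraries where they do the work, as an engineer would, in place of code of your own. Each camera call takes 0.05 s, during which the arm holds its last target.

TASK

Run your fingertips lightly along the tops of the five hair clips in the acrylic rack, from the blue clip to the red one, tipping each in turn so that all five are left leaning clearly towards the red end. Do it with the fingers only and gently enough that the rack stays where it is; lift nothing and leave the other things on the shelf alone.

Things in the scene. Friction and masses are not known exactly. Their poses are not given: they have to be found in the camera images.
- rack: Clear acrylic rack, loose on the shelf, about 0.8 kg, 64 x 246 x 37 mm; a few newtons sideways slide it. Origin: centre of its underside, at shelf level. y runs along the row towards the blue end, z up. Five plastic clips stand at x = 0, y = +92 (blue), +46, 0, -46, -92 mm (red). Each turns on a pin along x, 30 mm above the shelf; its rounded top is 45 mm from the pin (75 mm up when upright).
- blue (a joint): Lean of the blue clip (rack y = 92 mm), rad: 0 upright, positive towards the red end, negative towards the blue end; stops at -0.5 and 0.85; starts between -0.25 and 0.1. A stiff pin (0.5 N at the top) keeps it at whatever lean it is left. Clip: 34 mm wide across the row, 5 mm thick, top 8 mm thick and rounded, 20 g.
- blue_top (a point): Middle of the blue clip's top edge, 45 mm from its pin.
- green (a joint): Lean of the green clip (rack y = 46 mm), rad: 0 upright, positive towards the red end, negative towards the blue end; stops at -0.5 and 0.85; starts between -0.25 and 0.1. A stiff pin (0.5 N at the top) keeps it at whatever lean it is left. Clip: 34 mm wide across the row, 5 mm thick, top 8 mm thick and rounded, 20 g.
- green_top (a point): Middle of the green clip's top edge, 45 mm from its pin.
- yellow (a joint): Lean of the yellow clip (rack y = 0 mm), rad: 0 upright, positive towards the red end, negative towards the blue end; stops at -0.5 and 0.85; starts between -0.25 and 0.1. A stiff pin (0.5 N at the top) keeps it at whatever lean it is left. Clip: 34 mm wide across the row, 5 mm thick, top 8 mm thick and rounded, 20 g.
- yellow_top (a point): Middle of the yellow clip's top edge, 45 mm from its pin.
- violet (a joint): Lean of the violet clip (rack y = -46 mm), rad: 0 upright, positive towards the red end, negative towards the blue end; stops at -0.5 and 0.85; starts between -0.25 and 0.1. A stiff pin (0.5 N at the top) keeps it at whatever lean it is left. Clip: 34 mm wide across the row, 5 mm thick, top 8 mm thick and rounded, 20 g.
- violet_top (a point): Middle of the violet clip's top edge, 45 mm from its pin.
- red (a joint): Lean of the red clip (rack y = -92 mm), rad: 0 upright, positive towards the red end, negative towards the blue end; stops at -0.5 and 0.85; starts between -0.25 and 0.1. A stiff pin (0.5 N at the top) keeps it at whatever lean it is left. Clip: 34 mm wide across the row, 5 mm thick, top 8 mm thick and rounded, 20 g.
- red_top (a point): Middle of the red clip's top edge, 45 mm from its pin.
- blue_end (a point): Rack, middle of its underside's edge at the blue end (123 mm from the rack's centre).
- red_end (a point): Rack, middle of its underside's edge at the red end (123 mm from the rack's centre).
- bin_rim (a point): Middle of the front top edge of the bamboo tilt-out bin (150 x 186 x 150 mm), which hangs open, its front towards the rack, in a white frame 200 x 230 x 232 mm at the far left. Not part of the job.
- dish: Mint ceramic dish, 84 mm across, 26 mm high, close beside the rack on the robot's side. Origin at the centre of its underside. Not part of the job.
- ring_box: Glass ring box with brass edges, 56 x 56 x 40 mm, close beside the rack on the robot's side. Origin at the centre of its underside. Not part of the job.
- lint_brush: Stainless lint brush lying along the rack's far side, 42 x 210 x 22 mm. Origin at the centre of its underside. Not part of the job.
- perfume: Amber perfume bottle, 44 mm across, 100 mm high, behind the rack. Origin at the centre of its underside. Not part of the job.
- jar: Blue cream jar, 60 mm across, 50 mm high, behind the rack. Origin at the centre of its underside. Not part of the job.
- tray: Empty bamboo tray, 120 x 200 x 40 mm, to the right. Origin at the centre of its underside. Not part of the job.

How it is judged:
On the way, in this order (a step that is already met when the one before it is completed fails the run):
1. the blue clip is tipped towards the red end (value of joint blue above 0.35 rad), for 0.1 s.
2. the green clip is tipped towards the red end (value of joint green above 0.35 rad), for 0.1 s.
3. the yellow clip is tipped towards the red end (value of joint yellow above 0.35 rad), for 0.1 s.
4. the violet clip is tipped towards the red end (value of joint violet above 0.35 rad), for 0.1 s.
5. the red clip is tipped towards the red end (value of joint red above 0.35 rad), for 0.1 s.
At the end, for the whole second after the job is handed in: All five clips lean more than 0.35 rad (20 degrees) towards the red end, tipped in order from blue to red; both ends of the rack are within 15 mm of where they stood, the rack flat and at rest on the shelf (value of joint each of blue, green, yellow, violet, red above 0.35 rad and distance of each of blue_end, red_end from where it was at the start of the episode below 0.015 m and angle between rack's own z axis and vertical below 0.05 rad and linear speed of rack below 0.01 m/s); the robot touches nothing.
It fails at once if the rack is shoved: an end moves more than 20 mm (distance of any of blue_end, red_end from where it was at the start of the episode above 0.02 m).
It fails at once if the rack is lifted: more than 8 mm off the shelf (height (world z) of rack above 0.008 m).
It fails at once if the fingers press on rack or clips with more than 15 N (contact force between the fingers and rack above 15 N).
It fails at once if another part of the robot than the fingers touches rack or clips (contact force between the arm and rack above 1 N).
It fails at once if another thing on the shelf is moved more than 20 mm, or the tilt-out bin's rim more than 30 mm (distance of any of dish, ring_box, lint_brush, perfume, jar, tray from where it was at the start of the episode above 0.02 m or distance of bin_rim from where it was at the start of the episode above 0.03 m).
It also fails if it takes over 42 s, if anything falls off the work surface, if the arm or the gripper's body presses on something with over 40 N, if the wrist force passes 120 N, or if a joint passes its speed limit or range.

## Working session

There is one attempt and no reset: what is moved stays moved. The work goes in short steps, each a Python script; the robot and the scene stay as the last script left them, time stands still between calls to the robot, and variables do not carry over. Pictures are saved under pics/ and viewed, and the job is handed in when it is done.

```bash
mkdir -p pics; ls; python3 - <<'E'
from station import r, gripper_to, planner, read_camera
import cv2,numpy as np
print(r.observe())
for n in("scene","top","wrist"):
    c=read_camera(n); cv2.imwrite(f"pics/{n}0.png",c["frame"]); np.save(f"pics/{n}0.npy",c,allow_pickle=True)
    print(n,{k:(v if k not in("frame","depth") else None) for k,v in c.items()})
E
```

```text
pics
{'time': 0.0, 'joint_pos': array([-1.20920131,  0.41189419, -0.012727  ,  1.59704765,  0.00557386,
        1.13428036, -0.08218707]), 'joint_velocities': array([ 9.24206200e-04, -2.67155855e-03,  7.10937886e-04, -4.37379948e-04,
        2.01952982e-03,  2.87855736e-04, -8.94722624e-05]), 'effort': array([-1.83259344e-04, -5.87962210e+01,  6.41710851e-01, -2.91070443e+01,
       -5.37702057e-02,  1.84022851e-02,  1.57116074e-04]), 'tool_pos': array([0.26023969, 0.56768694, 0.22181107]), 'ee_rot': array([ 0.69075366,  0.15021836,  0.69093616, -0.15133095]), 'wrist_force': array([-0.03531314, -0.15087379, -0.01395853]), 'wrist_torque': array([-0.01782645, -0.03535298,  0.00073564]), 'grip_width': 0.0882138805760625}
scene {'frame': None, 'depth': None, 'fx': 494.4593096817864, 'fy': 494.4593096817864, 'cx': 261.2434897900644, 'cy': 193.13320147924878, 'world_to_cam': array([[-0.68346656,  0.72991464, -0.0099029 ,  0.43155175],
       [ 0.62090829,  0.57415624, -0.53368297, -0.31937214],
       [-0.3838572 , -0.37090326, -0.84562664,  1.74689603],
       [ 0.        ,  0.        ,  
[... 313 characters left out ...]
40675e-01,
         6.21635840e-01],
       [ 1.91238737e-01,  1.16715488e-03, -9.81542859e-01,
         1.59303876e+00],
       [ 0.00000000e+00,  0.00000000e+00,  0.00000000e+00,
         1.00000000e+00]])}
wrist {'frame': None, 'depth': None, 'fx': 284.55800646389343, 'fy': 284.55800646389343, 'cx': 256.47713830711785, 'cy': 187.91127364268448, 'mount': array([[ 8.04479581e-05, -3.02780417e-01,  9.53060340e-01,
        -1.62229013e-01],
       [ 9.99999735e-01,  7.13384425e-04,  1.42226983e-04,
        -1.00296402e-04],
       [-7.22961948e-04,  9.53060077e-01,  3.02780395e-01,
        -8.28992991e-02],
       [ 0.00000000e+00,  0.00000000e+00,  0.00000000e+00,
         1.00000000e+00]])}
```

View pics/scene0.png

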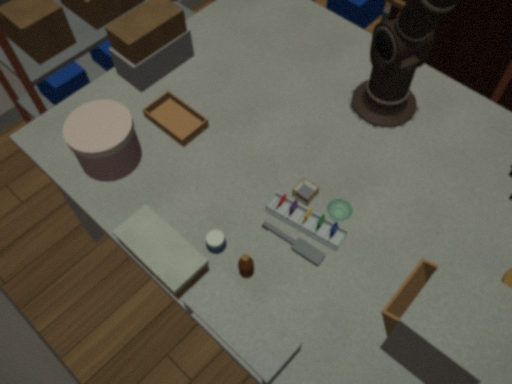

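View pics/top0.png

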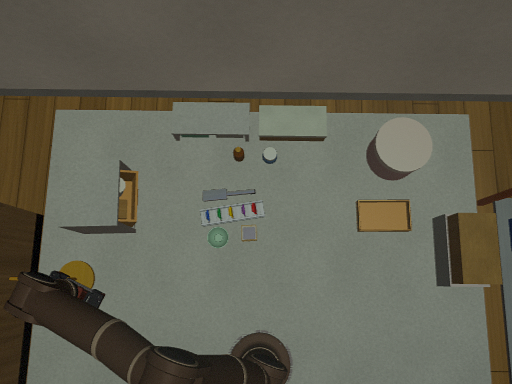

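View pics/wrist0.png

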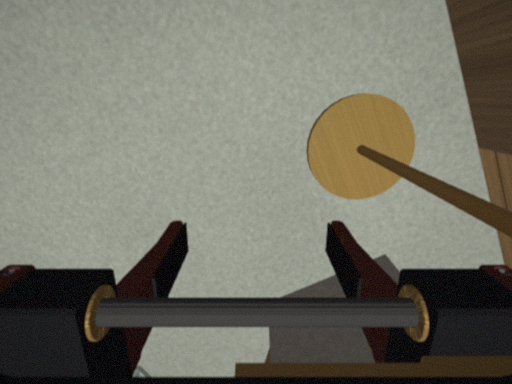

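The rack is in the middle of the top view, at about (200–265, 203–225). Its blue end is on the left and its red end on the right, and it is turned slightly. I'll locate the clips by colour.

```bash
cat > h.py <<'E'
import cv2,numpy as np
from scipy.spatial.transform import Rotation as R
HUE={"blue":(108,125),"green":(50,85),"yellow":(20,32),"violet":(130,165),"red":(170,185)}
def ray(c,uv,T_wc):
    d=T_wc[:3,:3]@np.array([(uv[0]-c["cx"])/c["fx"],(uv[1]-c["cy"])/c["fy"],1]); return T_wc[:3,3],d
def plane(c,uv,T,z):
    o,d=ray(c,uv,T); return o+d*(z-o[2])/d[2]
def twc(c,obs=None):
    if "mount" in c:
        M=np.eye(4); q=obs["ee_rot"]; M[:3,:3]=R.from_quat(np.roll(q,-1)).as_matrix(); M[:3,3]=obs["tool_pos"]; return M@c["mount"]
    return np.linalg.inv(c["world_to_cam"])
def blobs(f,roi=None,smin=110,vmin=50):
    hsv=cv2.cvtColor(f,cv2.COLOR_BGR2HSV); out={}
    for n,(a,b) in HUE.items():
        h=hsv[...,0].astype(int); h=np.where((b>180)&(h<b-179),h+180,h)
        m=((h>=a)&(h<=b)&(hsv[...,1]>smin)&(hsv[...,2]>vmin)).astype(np.uint8)
        if roi is not None:
            k=np.zeros_like(m); x0,y0,x1,y1=roi; k[y0:y1,x0:x1]=1; m*=k
        N,l,s,ce=cv2.connectedComponentsWithStats(m)
        if N>1:
            i=1+np.argmax(s[1:,4]); out[n]=(ce[i],s[i],l==i)
    return out
E
python3 - <<'E'
from h import *
for n,roi in(("top",(195,195,270,230)),("scene",(255,185,355,250))):
    c=np.load(f"pics/{n}0.npy",allow_pickle=True).item();T=twc(c)
    for k,(ce,s,_) in blobs(c["frame"],roi).items(): print(n,k,ce.round(1),s,plane(c,ce,T,0.06).round(3))
    if n=="top":
        p=[plane(c,uv,T,0.1).round(3) for uv in((137,172),(137,222),(238,153),(270,154),(218,237))];print(p)
        cv2.imwrite("pics/topz.png",cv2.resize(c["frame"][140:255,110:285],None,fx=4,fy=4,interpolation=cv2.INTER_CUBIC))
    
E
```

```text
top blue [207.3 214.6] [206 210   3  10  18] [0.546 0.205 0.06 ]
top green [218.9 213.2] [218 208   3  11  24] [0.552 0.161 0.06 ]
top yellow [230.2 211.4] [228 206   5  12  35] [0.559 0.119 0.06 ]
top violet [243.1 209.4] [242 205   3   9  14] [0.567 0.07  0.06 ]
top red [253.6 207.8] [252 203   5  11  36] [0.574 0.03  0.06 ]
[array([0.699, 0.47 , 0.1  ]), array([0.51 , 0.458, 0.1  ]), array([0.777, 0.092, 0.1  ]), array([ 0.775, -0.03 ,  0.1  ]), array([0.458, 0.159, 0.1  ])]
scene blue [333.4 228.4] [331 223   6  13  40] [0.543 0.2   0.06 ]
scene green [320.5 219.2] [319 218   4   4   6] [0.545 0.154 0.06 ]
scene yellow [307.4 213.3] [305 209   6  11  30] [0.555 0.114 0.06 ]
scene violet [293.7 203.7] [293 203   2   2   3] [0.558 0.063 0.06 ]
scene red [282.2 199. ] [279 195   7  10  27] [0.569 0.027 0.06 ]
```

View pics/topz.png

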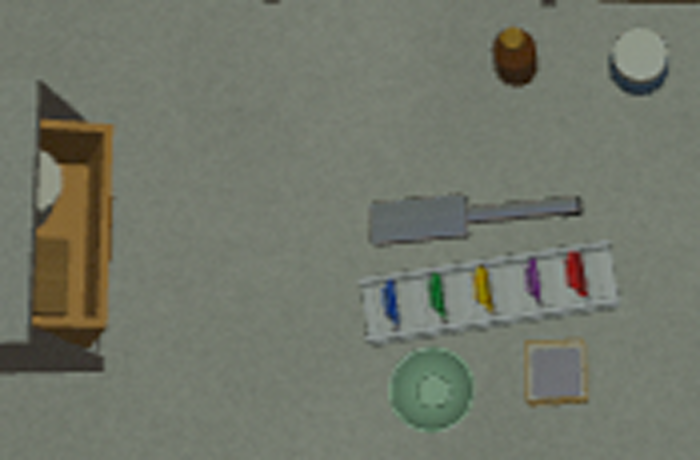

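```bash
cat >> h.py <<'E'
def quat(yaw,s):
    z=s*np.array([-np.sin(yaw),np.cos(yaw),0]); x=np.array([0,0,-1.]); y=np.cross(z,x)
    return np.roll(R.from_matrix(np.c_[x,y,z]).as_quat(),1)
E
python3 - <<'E'
from station import r, gripper_to, planner, read_camera
from h import *
o=r.observe(); print(R.from_quat(np.roll(o["ee_rot"],-1)).as_matrix().round(2))
for s in(1,-1):
    for p in((.56,.118,.33),(.54,.25,.066),(.58,-.02,.066)): 
        q=planner.solve_ik(p,quat(.159,s)); print(s,p,None if q is None else np.round(q,2))
E
```

```text
[[-0.    0.42  0.91]
 [-0.    0.91 -0.42]
 [-1.   -0.    0.  ]]
1 (0.56, 0.118, 0.33) [ 0.54  0.51 -1.23  1.52  0.48  1.45  2.6 ]
1 (0.54, 0.25, 0.066) [-0.28  0.56 -0.32  1.8   0.23  0.82  2.59]
1 (0.58, -0.02, 0.066) [-0.83  0.92  1.25  1.9  -0.99  1.12 -2.16]
-1 (0.56, 0.118, 0.33) [-0.66  0.26  0.47  1.6  -0.12  1.32 -0.02]
-1 (0.54, 0.25, 0.066) [-0.72  0.55  0.28  1.83 -0.21  0.79 -0.17]
-1 (0.58, -0.02, 0.066) [-0.44  0.56  0.53  1.88 -0.38  0.8   0.46]
```

```bash
python3 - <<'E'
from station import r, gripper_to, planner, read_camera
from h import *
r.move_linear([.27,.50,.36],velocity=.25)
r.move_to([.556,.13,.28],quat(.159,-1))
gripper_to(0.0)
o=r.observe(); c=read_camera("wrist"); T=twc(c,o); np.save("pics/w1.npy",dict(c=c,o=o,T=T),allow_pickle=True)
cv2.imwrite("pics/w1.png",c["frame"])
print(o["time"],o["tool_pos"],o["grip_width"])
for k,(ce,s,_) in blobs(c["frame"],vmin=30).items(): print(k,ce.round(1),s,plane(c,ce,T,0.06).round(3))
E
```

```text
3.9917 [0.55599864 0.13002022 0.2799982 ] 0.00033630943298103814
blue [255.2 107.7] [240 105  31   6 155] [0.544 0.199 0.06 ]
green [255.4 141.6] [241 139  30   6 136] [0.551 0.156 0.06 ]
yellow [255.7 172.7] [242 170  29   6 146] [0.558 0.114 0.06 ]
violet [256.3 205.9] [244 200  26  10 144] [0.567 0.065 0.06 ]
red [267.8 247.6] [259 222  24  47 382] [0.595 0.002 0.06 ]
```

View pics/w1.png

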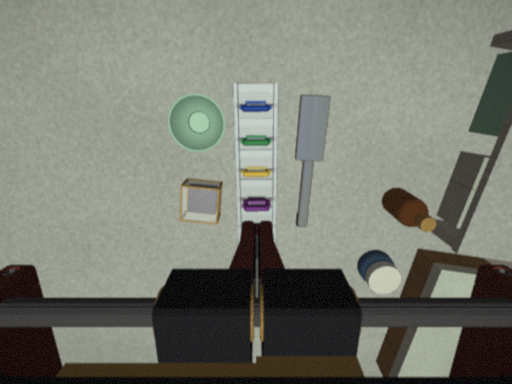

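The wrist view shows the rack running straight down the image, with its rails at columns 237 and 277. Blue is at (255,108), green (255,142), yellow (256,173) and violet (256,206), and red is hidden behind the fingers. I'll fit a line through the clips and check the rack's ends and the top heights against depth.

```bash
python3 - <<'E'
from h import *
d=np.load("pics/w1.npy",allow_pickle=True).item(); c,T,o=d["c"],d["T"],d["o"]
P=[]
for k,(ce,s,m) in blobs(c["frame"],vmin=30).items():
    if k=="red": continue
    v,u=np.nonzero(m); z=c["depth"][v,u]
    pc=np.c_[(u-c["cx"])/c["fx"]*z,(v-c["cy"])/c["fy"]*z,z]@T[:3,:3].T+T[:3,3]
    t=pc[pc[:,2]>np.percentile(pc[:,2],70)]
    print(k,pc[:,2].max().round(4),t.mean(0).round(4)); P.append(plane(c,ce,T,.07)[:2])
P=np.array(P); b=np.polyfit(P[:,1],P[:,0],1); print("yaw",np.arctan(-b[0]),P.round(3))
for uv in((234,83),(279,83),(237,220),(277,220)): print(uv,plane(c,uv,T,.037).round(4))
cv2.imwrite("pics/w1z.png",cv2.resize(c["frame"][70:240,170:340],None,fx=3.5,fy=3.5,interpolation=cv2.INTER_CUBIC))
E
```

```text
blue 0.0771 [0.5445 0.1999 0.0754]
green 0.4422 [0.5497 0.1591 0.0842]
yellow 0.4422 [0.5553 0.1252 0.1083]
violet 0.0766 [0.5654 0.0678 0.0751]
yaw 0.16989479876935137 [[0.544 0.2  ]
 [0.551 0.158]
 [0.558 0.116]
 [0.566 0.069]]
(234, 83) [0.5107 0.2256 0.037 ]
(279, 83) [0.5701 0.2352 0.037 ]
(237, 220) [0.5423 0.0287 0.037 ]
(277, 220) [0.6035 0.0385 0.037 ]
```

View pics/w1z.png

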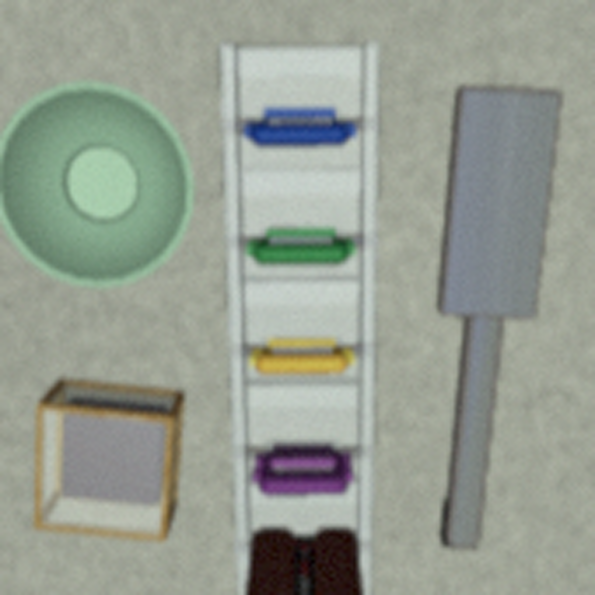

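```bash
cat > sweep.py <<'E'
from station import r, gripper_to, planner, read_camera
from h import *
yaw=.166; q=quat(yaw,-1); C=np.array([.560,.109]); ax=np.array([-np.sin(yaw),np.cos(yaw)])
def W(s,z): return [*(C+s*ax),z]
E
python3 - <<'E'
from sweep import *
r.move_to(W(.145,.16),q)
r.move_linear(W(.145,.067),velocity=.08)
print(r.observe()["tool_pos"],r.observe()["wrist_force"])
hit=r.move_linear(W(.062,.067),velocity=.04,stop_force=6)
o=r.observe();print(hit,o["time"],o["tool_pos"],o["wrist_force"])
c=read_camera("wrist");T=twc(c,o);cv2.imwrite("pics/w2.png",c["frame"])
c=read_camera("scene");cv2.imwrite("pics/s2.png",cv2.resize(c["frame"][150:290,220:400],None,fx=4,fy=4,interpolation=cv2.INTER_CUBIC))
E
```

```text
[0.53640543 0.25221069 0.06756058] [ 0.02793682 -0.42559318 -0.4638832 ]
False 8.3 [0.54976655 0.1703423  0.06701301] [-0.02889536  1.22774918  1.00879072]
```

View pics/w2.png

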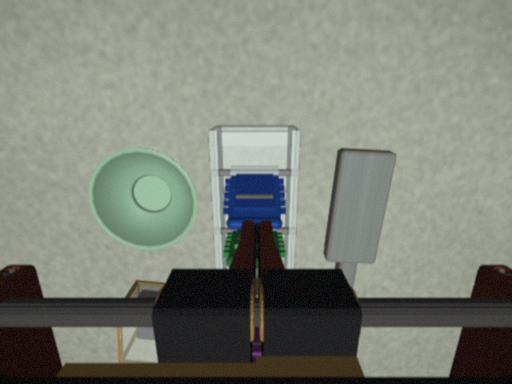

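View pics/s2.png

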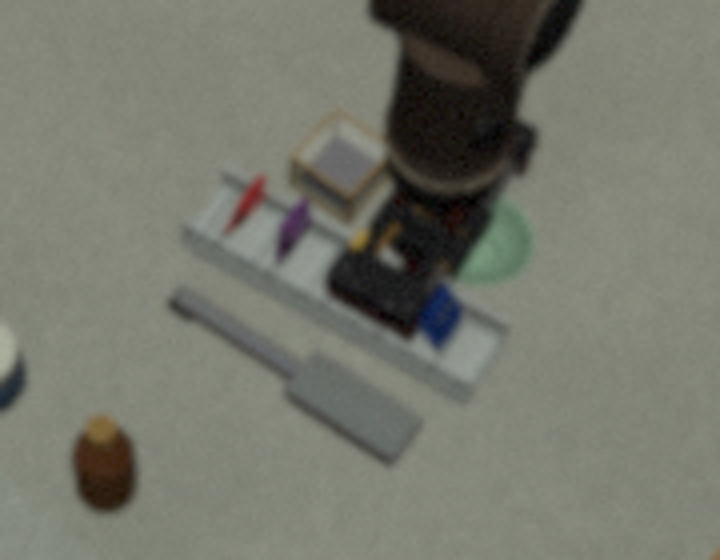

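Blue is leaning strongly, seen in the wrist view at (255,200), and the force was about 1.5 N. The rack's blue edge is at row 128, columns 211–299. I'll continue the sweep with the same guard, checking rack drift from that edge.

```bash
python3 - <<'E'
from sweep import *
o=r.observe();c=read_camera("wrist");T=twc(c,o)
print([plane(c,uv,T,.037).round(4) for uv in((211,128),(299,128))])
for s in(.018,-.028):
    hit=r.move_linear(W(s,.067),velocity=.04,stop_force=6)
    o=r.observe();print(s,hit,o["time"],o["tool_pos"],o["wrist_force"])
    if hit: break
c=read_camera("wrist");cv2.imwrite("pics/w3.png",c["frame"])
E
```

```text
[array([0.5101, 0.2284, 0.037 ]), array([0.5677, 0.2381, 0.037 ])]
0.018 False 9.7 [0.55699721 0.12693934 0.06698286] [-0.11642096 -0.30997282  1.04741786]
-0.028 False 11.0 [0.56465259 0.08154381 0.06701051] [ 0.22365198  0.46989589 -0.00820685]
```

View pics/w3.png

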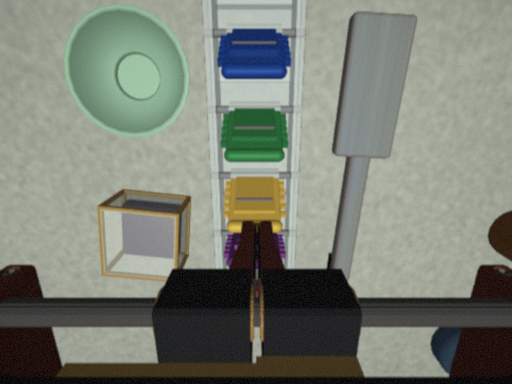

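Blue (254,53), green (254,135) and yellow (255,203) all lean clearly towards red, and the rack shift is within measurement error (about 3 mm). I'll finish the sweep over violet and red, lift straight up, and look again.

```bash
python3 - <<'E'
from sweep import *
ok=True
for s in(-.074,-.150):
    hit=r.move_linear(W(s,.067),velocity=.04,stop_force=6)
    o=r.observe();print(s,hit,o["time"],o["tool_pos"],o["wrist_force"])
    if hit: ok=False;break
if ok:
    r.move_linear(W(-.150,.28),velocity=.12)
    o=r.observe();c=read_camera("wrist");T=twc(c,o);cv2.imwrite("pics/w4.png",c["frame"]);np.save("pics/w4.npy",dict(c=c,o=o,T=T),allow_pickle=True)
    t=read_camera("top");np.save("pics/t4.npy",t,allow_pickle=True); s=read_camera("scene");cv2.imwrite("pics/s4.png",cv2.resize(s["frame"][150:290,220:400],None,fx=4,fy=4,interpolation=cv2.INTER_CUBIC))
    for k,(ce,st,_) in blobs(c["frame"],vmin=30).items(): print(k,ce.round(1),st)
    print(o["time"])
E
```

```text
-0.074 False 12.35 [0.57225067 0.03612193 0.06701499] [-0.02489881  0.12496409  0.05829921]
-0.15 False 14.4 [ 0.58478031 -0.03868919  0.06700254] [-0.48420246 -0.39497509 -0.99098348]
blue [370.  171.5] [370 171   1   2   2]
green [255.6  10.1] [240   0  33  20 521]
yellow [255.7  51.8] [240  41  32  22 634]
violet [256.   91.1] [241  80  30  22 519]
red [256.  126.7] [242 115  29  24 623]
16.325
```

View pics/w4.png

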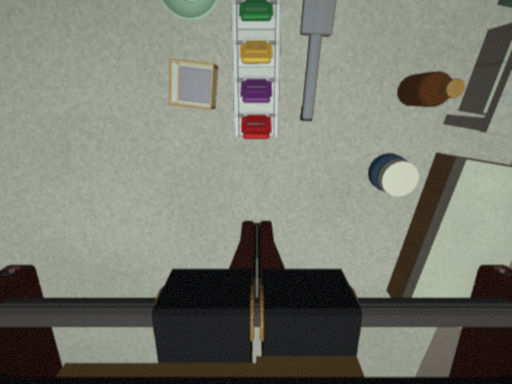

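View pics/s4.png

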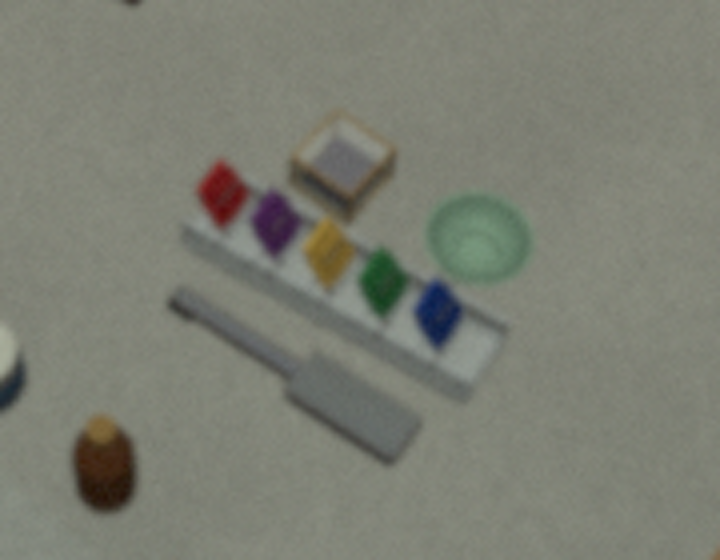

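All five clips lean the same way. The rack corners, at about (185,228), (508,327) and (465,400), are where they were in the earlier scene crop. I'll do a quick numeric check of the leans before handing in.

```bash
python3 - <<'E'
from sweep import *
d=np.load("pics/w4.npy",allow_pickle=True).item();c,T=d["c"],d["T"]
for (k,(ce,st,_)),y in zip([b for b in blobs(c["frame"],vmin=30).items() if b[0]!="blue"],(46,0,-46,-92)):
    p=plane(c,(ce[0],st[1]+st[3]),T,.065)[:2]-C
    run=y-1000*(p@ax)-4; print(k,"tip run mm",run.round(1),"lean",np.arcsin(np.clip(run/45,-1,1)).round(2))
t0=np.load("pics/top0.npy",allow_pickle=True).item()["frame"];t1=np.load("pics/t4.npy",allow_pickle=True).item()["frame"]
g=lambda f:np.float32(cv2.cvtColor(f,cv2.COLOR_BGR2GRAY))
for n,(x0,y0,x1,y1) in dict(blue_end=(196,203,206,228),red_end=(257,198,270,220),dish=(205,226,230,250),brush=(200,186,260,202)).items():
    print(n,cv2.phaseCorrelate(g(t0)[y0:y1,x0:x1],g(t1)[y0:y1,x0:x1]))
r.hand_in()
E
```

```text
green tip run mm 22.5 lean 0.52
yellow tip run mm 22.8 lean 0.53
violet tip run mm 22.3 lean 0.52
red tip run mm 22.9 lean 0.53
blue_end ((-0.5650668790196907, 0.25968119807842704), 0.8395154576301574)
red_end ((0.9633471855147366, -0.5299749394027558), 0.7223119825124741)
dish ((0.6241628822499496, -0.043076471633321844), 0.9980665705601375)
brush ((-0.5615742322637622, -0.23853131986008336), 0.387779093782107)
the job is handed in; nothing more can be done
```

All five clips were tipped in order from blue to red and left leaning towards the red end. I did it in one sweep with closed fingertips, 67 mm above the shelf, and handed the job in at about 16 s. The hand-in reports no verdict.

- **Leans:** green, yellow, violet and red measure about 0.52–0.53 rad in the last wrist view, above the 0.35 needed. Blue was out of that view. It looks equally tipped in the scene picture, but I did not measure its lean.
- **Forces:** the wrist force read no more than about 1.6 N at each stop along the sweep, and the 6 N stop never triggered. I did not log the force between stops.
- **Rack:** its corners look unchanged in the scene picture. The top-view shift check gave 0.6 pixels at the blue end and 1.1 at the red end, about 2–4 mm, in opposite directions. The tipped clips also changed those image patches, so I read this as measurement error. An edge check from the wrist camera, partway through the sweep, showed a change of about 3 mm.
- **Other things:** the dish and lint brush shift by less than 1 pixel in the same check, though the brush match was weak. The ring box and perfume look unmoved. I did not measure the jar, tray or bin, but the arm kept clear of them by the planned path.
- **At the end:** the fingers were at z = 0.28 m, beyond the red end and touching nothing.

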